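# Slide the vial block to its stirring place and cover it with the upturned box

## Robot

A 6-joint arm with a two-finger parallel gripper is mounted at the origin on the work surface. World frame = base frame: x ahead of the robot, y to its left, z up, the work surface at z = 0. Lengths are in m, angles in rad, forces in N, time in s.
With the tool pointing down it reaches from about 0.35 to 0.975 m from the base axis. Payload 17.4 kg.
Tool frame: the origin (TCP) lies between the finger pads; the fingertips stand 25 mm ahead of it and the grasp point (between the pads) lies 6 mm ahead of it; z points along the fingers, y is the line along which they close (so a half turn about z gives the same grasp; the last joint's range is limited). The gripper opens to 85 mm and grips with 20 to 120 N. Pads are 22 mm wide; open, the fingers measure 114 mm over their backs; the gripper's body (76 mm by 85 mm) begins 54 mm behind the grasp point. The pads swing forward as they close: fully open they stand 13 mm farther back than shut.
Start: joints at [1.238, 0.116, 1.442, -0, 1.584, -0.038], TCP at [0.196, 0.646, 0.256] pointing down, gripper open.
Joint ranges: [-2.83, 2.83], [-0.83, 2.19], [0.07, 2.5], [-1.14, 4.28], [0.01, 3], [-2.97, 2.97]. Speed limits (rad/s): [1.89, 1.89, 2.22, 3.14, 3.14, 3.14].

## Interface

Orientations are given as a 3x3 rotation matrix whose columns are the frame's x, y, z axes.
In Python, from workcell import bot gives the robot as it stands.
- The arm moves only by the tool arm_command, never from a script. Its argument "steps" is text: rows parted by semicolons, each of 7 numbers parted by spaces: the turn, a rotation vector about the tool's x, y, z in degrees, then the shift along the tool's x, y, z in m, then the opening, from 0 (shut) to 1 (fully open). In form: wx wy wz dx dy dz claw; .... A call has 1 to 10 rows; each row is the pose to reach, as a shift and turn from the pose commanded when the call began, along the tool's axes at that moment; what a row does not reach only later rows make up. A row lasts 1/10 s, in which the tool goes at most 50 mm and 8.59 degrees, less where a joint would pass 70% of its speed; a pose out of reach is approached as far as the arm can. A call with a gripper value outside its range is refused whole. The fingers move at their own pace and stop on an object; the grip force is fixed at half the most. Time passes only in rows, so rows that repeat a pose let the fingers close. It gives the time, the measured TCP pose, the force, the opening and the grip force at its end, in the units of the state.
- bot.observe(): the state, without advancing time (a new reading comes with each control period).
- bot.snapshot(name): name is "scene" or "top" or "wrist"; returns a dict with "img" (480x640x3 uint8, red, green, blue), "camera_matrix" (3x3 intrinsics, pixels), "origin" and "rotation" of the camera in the world. Camera axes: x right, y up, looking along -z (the intrinsics and any distortion apply to the point x, -y, -z); pixel columns grow to the right and rows downward; lengths in m; the calibration is good to about 2 mm. A picture is of the moment at which its call begins. There is no depth.
- bot.sign_off(): hands the job in; it is judged then, once.
The state is a dict: "t": time; "joints": joint angles; "dq": joint speeds; "joint_torque": joint torques, N m; "tcp_pos": TCP position; "tool_rot": TCP orientation; "contact_force": force on the tool from outside, world axes, zero at the start; "moment": the same for the moment, N m; "grip_width": opening from 0.0 (shut) to 1.0 (fully open); "finger_force": force on a finger pad.
Only numpy, scipy, OpenCV 4.12 (cv2) and the standard library are available. Lean on these libraries where they do the work, as an engineer would, in place of code of your own. Each camera call takes 0.05 s, during which the arm holds its last target. There are 200 camera calls.

## Task

Get the light-sensitive sample ready for stirring: slide the round aluminium block that holds the vial along the white stirrer from the single ring mark until it is centred in the double ring mark, always flat on the stirrer and never lifted. Also turn the open-topped square steel box upside down and set it gently over the vial, open side down, so that it stands level on the block. Either may be done first; leave the other things on the bench where they stand.

Things in the scene. Friction and masses are not known exactly. Their poses are not given: they have to be found in the camera images.
- stirrer: White two-place magnetic stirrer, fixed to the bench, 200 mm deep (its x) by 360 mm wide (its y), flat top 40 mm above the bench. Origin: centre of its underside, on the bench; z up. A bare steel support rod, 12 mm in diameter, with a small clamp near the top (30 x 22 mm, 204 to 226 mm above the bench), stands on it at x = +85 mm, y = 0 in its frame and reaches 240 mm above the bench.
- mark_double: The goal place: two concentric black circles (radii 55 and 64 mm) painted on the stirrer's top, about 80 mm to one side of the stirrer's middle and 20 mm to the front (x = -20 mm, y = +80 or -80 mm in the stirrer's frame). Origin: centre of the circles, level with the stirrer's top.
- mark_single: The start place: one black circle (radius 57 mm) on the stirrer's top, 160 mm from the double mark on the other side. Origin: its centre, level with the stirrer's top.
- block_axis (a point): Loose round aluminium block, 100 mm in diameter, 25 mm high, about 0.55 kg (0.45 to 0.7), with an amber glass vial with white cap fixed upright in its middle (22 mm in diameter, its top 45 mm above the block's top). This point: centre of the block's top face, on its axis, 25 mm above its underside; z up. It starts on the single ring. Too wide to grip: it is pushed at its rim.
- shield_mid (a point): Loose box of bare sheet steel, square, 62 x 62 mm (its x and y) and 60 mm high (its z), open on its +z side, closed on its -z side, walls and floor 3 mm, about 0.16 kg (0.13 to 0.21). This point: the centre of the box, half-way up. It starts on the bench standing on its closed floor, open side up. Its centre of mass lies about 2 mm nearer the closed side than this point. It does not stick to the bench (friction about 0.5 to 0.7): pushed near its top edge it tips over.
- reagent_mid (a point): Bystander: amber reagent bottle with red cap, 56 mm in diameter, 100 mm high. This point: half-way up.
- mortar_mid (a point): Bystander: white porcelain bowl, 84 mm in diameter, 50 mm high. This point: half-way up.
- timer_mid (a point): Bystander: flat black timer, 60 x 75 x 26 mm. This point: its centre.
- jar_mid (a point): Bystander: small glass jar with white cap, 44 mm in diameter, 60 mm high. This point: half-way up.
- tape_mid (a point): Bystander: roll of tape lying flat, 70 mm in diameter, 19 mm high. This point: half-way up.
- spare_mid (a point): Bystander: small spare vial with black cap, 24 mm in diameter, 42 mm high, standing on the stirrer's top near a back corner. This point: half-way up.

How it is judged:
By the outcome, as a careful person would: the job done as asked, in the order asked, and still so for the second after the job is handed in, with the robot touching nothing.
It also fails if it takes over 72 s, if anything falls off the work surface, if the arm or the gripper's body presses on something with over 40 N, if the wrist force passes 120 N, or if a joint passes its speed limit or range.

## Working session

There is one attempt and no reset: what is moved stays moved. The work goes in short steps, Python scripts to look and compute and a tool call to move; the robot and the scene stay as the last step left them, time stands still between calls to the robot, and variables do not carry over. Pictures are saved under pics/ and viewed, at most 10 in all, crops included, and the job is handed in when it is done.

Besides the shell and the picture viewer there is one more tool, called after "Emit:" as name(argument=value, ...), one argument or row to a line, values as JSON. arm_command: Moves the arm, as the interface text tells. Its arguments: {"type":"object","properties":{"steps":{"type":"string"}},"required":["steps"]}

```bash
mkdir -p pics; ls; python3 - <<'E'
from workcell import bot
import cv2, json, numpy as np
for n in ["scene","top"]:
    s=bot.snapshot(n); cv2.imwrite(f"pics/{n}0.png",s["img"][:,:,::-1])
    print(n,s["camera_matrix"],s["origin"],s["rotation"],[k for k in s])
o=bot.observe(); print(o)
E
```

```text
pics
scene [[532.7480709    0.         323.11912573]
 [  0.         532.7480709  246.07694639]
 [  0.           0.           1.        ]] [1.09601836 0.26867124 1.01432624] [[-0.46224399 -0.76015249  0.45661657]
 [ 0.8866533  -0.40391841  0.22515735]
 [ 0.01328192  0.50893822  0.86070057]] ['img', 'camera_matrix', 'origin', 'rotation']
top [[447.88069823   0.         321.51994204]
 [  0.         447.88069823 248.0710056 ]
 [  0.           0.           1.        ]] [ 0.52863109 -0.01028541  0.93192303] [[-0.02619341  0.99527796 -0.09346491]
 [-0.99946856 -0.02788859 -0.01687701]
 [-0.01940392  0.09297318  0.99547952]] ['img', 'camera_matrix', 'origin', 'rotation']
{'t': 0.1, 'joints': array([ 1.23821506e+00,  1.16407730e-01,  1.44221822e+00,  1.49146056e-05,
        1.58397728e+00, -3.78253615e-02]), 'dq': array([ 0.00022911,  0.00014924, -0.00285217,  0.00109396, -0.00142125,
       -0.00070362]), 'joint_torque': array([ 1.66612208e-03, -7.33660126e+01, -6.33788395e+01, -1.45357740e-05,
        5.21732087e-03,  3.88214551e-05]), 'tcp_pos': array([0.19606426, 0.64574213, 0.25564414]), 'tool_rot': array([[-9.56873128e-01,  2.90505936e-01, -3.44031237e-04],
       [ 2.90506135e-01,  9.56872657e-01, -9.50325362e-04],
       [ 5.31189254e-05, -1.00928399e-03, -9.99999489e-01]]), 'contact_force': array([-0.03788136,  0.21440257, -0.52265908]), 'moment': array([-0.0299925 ,  0.01836297, -0.01320435]), 'finger_force': 0.0, 'grip_width': 0.9976728159349997}
```

View pics/top0.png

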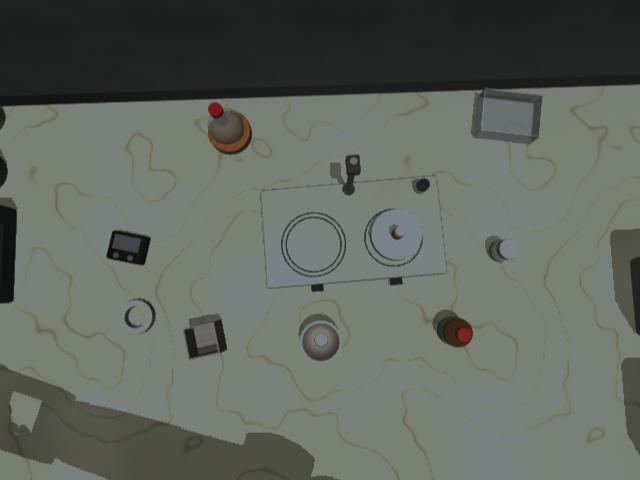

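View pics/scene0.png

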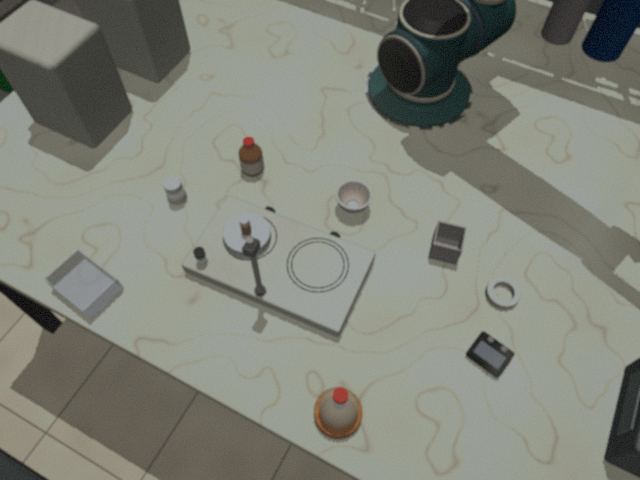

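```bash
cat > h.py <<'E'
import numpy as np, cv2
from workcell import bot
def ray(s,u,v):
    K=s["camera_matrix"]; d=np.array([(u-K[0,2])/K[0,0],-(v-K[1,2])/K[1,1],-1.]); return s["rotation"]@d
def at(s,u,v,z):
    d=ray(s,u,v); o=np.array(s["origin"]); return o+d*(z-o[2])/d[2]
def proj(s,p):
    c=s["rotation"].T@(np.array(p)-s["origin"]); K=s["camera_matrix"]
    return K[0,0]*c[0]/-c[2]+K[0,2], K[1,1]*-c[1]/-c[2]+K[1,2]
def crop(s,u,v,w,h,k): 
    im=s["img"][v:v+h,u:u+w,::-1]; return cv2.resize(im,None,fx=k,fy=k,interpolation=cv2.INTER_CUBIC)
E
python3 - <<'E'
from h import *
s=bot.snapshot("top"); c=bot.snapshot("scene")
for n,u,v,z in [("double",313.5,244,.04),("single",394,237,.04),("cap",398,232,.11),("blocktop",394.5,235.5,.065),
  ("st00",261,190,.04),("st01",436,176,.04),("st11",446,272,.04),("st10",268,288,.04),("mortar",320,340,.05),("tape",139,317,.019),("timer",129,247,.026)]:
    print(n,at(s,u,v,z).round(4))
a=crop(s,175,300,70,70,5); b=crop(s,350,195,90,90,5)
a=cv2.resize(a,(400,400)); b=cv2.resize(b,(400,400)); 
d=crop(c,420,210,60,45,7)[:300,:400]; e=crop(c,215,205,66,50,6)[:300,:400]
d=cv2.resize(d,(400,200));e=cv2.resize(e,(400,200))
d=cv2.resize(crop(c,425,215,45,55,4),(0,0),fx=1,fy=1)
out=np.zeros((600,800,3),np.uint8); out[:400,:400]=a; out[:400,400:]=b
e=crop(c,215,205,66,50,4); out[400:600,400:664]=e; d=d[:200]; out[400:400+d.shape[0],:d.shape[1]]=d
cv2.imwrite("pics/crop1.png",out)
E
```

```text
double [0.621  0.0207 0.04  ]
single [ 0.6305 -0.1406  0.04  ]
cap [ 0.6316 -0.1381  0.11  ]
blocktop [ 0.6306 -0.138   0.065 ]
st00 [0.7342 0.1246 0.04  ]
st01 [ 0.7521 -0.2303  0.04  ]
st11 [ 0.5579 -0.2403  0.04  ]
st10 [0.5356 0.1133 0.04  ]
mortar [0.4324 0.0123 0.05  ]
tape [0.484  0.3801 0.019 ]
timer [0.6269 0.3995 0.026 ]
```

View pics/crop1.png

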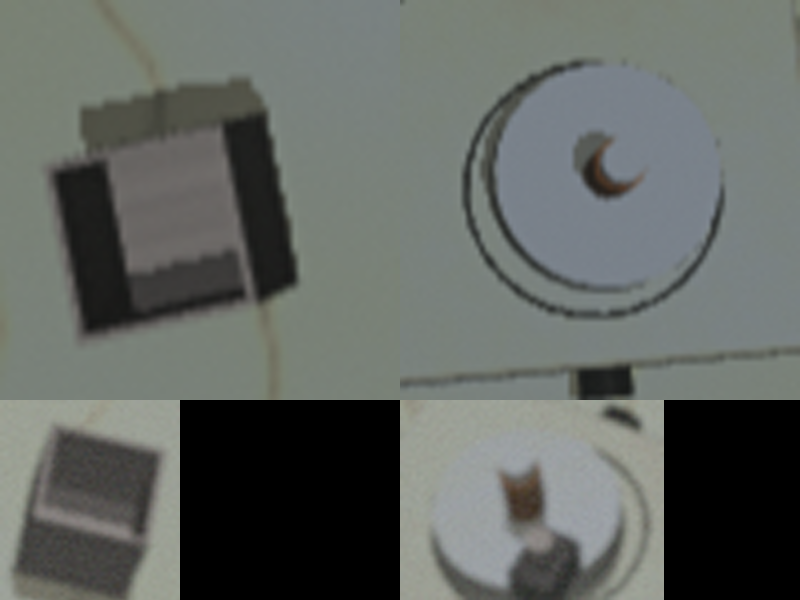

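The top view shows the double ring at about (313,244), the block disc at (397,234), slightly off the single ring centred at (393,237), and the box rim corners at (183,328), (189,359), (220,352) and (214,321). The scene view agrees with this layout. I'll compute poses and the first move.

```bash
cat >> h.py <<'E'
from scipy.spatial.transform import Rotation as Ro
def down(az):  # tool straight down, tool y at azimuth az (deg)
    a=np.radians(az); y=np.array([np.cos(a),np.sin(a),0]); z=np.array([0,0,-1.]); return np.c_[np.cross(y,z),y,z]
def rel(p,R,o=None):
    o=o or bot.observe(); R0=o["tool_rot"]
    w=Ro.from_matrix(R0.T@R).as_rotvec(degrees=True); d=R0.T@(np.array(p)-o["tcp_pos"])
    print("rel",w.round(2),d.round(4),"t",round(o["t"],2)); return w,d
E
python3 - <<'E'
from h import *
s=bot.snapshot("top"); c=bot.snapshot("scene")
cs=[at(s,u,v,.06) for u,v in [(183,328),(189,358.8),(219.8,352.1),(214,321.5)]]
for i in range(4): e=cs[(i+1)%4]-cs[i]; print(cs[i].round(4),np.linalg.norm(e).round(4),np.degrees(np.arctan2(e[1],e[0])).round(1))
print("box",np.mean(cs,0).round(4))
# scene cam box rim check: crop origin 425,215 x4
for x,y in [(55,426),(163,450),(143,545),(38,515)]: print("scene",at(c,425+x/4-.4,215+(y-400)/4-.4,.06).round(4))
b=at(s,396.6,234,.065); print("block",b.round(4), "scene block",at(c,215+(526-400)/4,205+(512-400)/4,.065).round(4))
d=np.array([.621,.0207]); u=d-b[:2]; L=np.linalg.norm(u); u/=L; print(L,u,np.degrees(np.arctan2(u[1],u[0])))
az=np.degrees(np.arctan2(u[1],u[0]))-90
st=b[:2]-u*.085; print("start",st,az); rel([st[0],st[1],.30],down(az))
E
```

```text
[0.4627 0.2766 0.06  ] 0.06 -168.7
[0.4039 0.2648 0.06  ] 0.0606 -79.3
[0.4152 0.2053 0.06  ] 0.0595 10.6
[0.4737 0.2162 0.06  ] 0.0613 100.3
box [0.4389 0.2407 0.06  ]
scene [0.4183 0.2088 0.06  ]
scene [0.4055 0.2655 0.06  ]
scene [0.4661 0.2763 0.06  ]
scene [0.4748 0.2212 0.06  ]
block [ 0.6334 -0.1422  0.065 ] scene block [ 0.6395 -0.1362  0.065 ]
0.1633861484696723 [-0.07587927  0.99711701] 94.35174457052032
start [ 0.63984736 -0.22697005] 4.351744570520324
rel [-2.000e-02  1.000e-02  6.876e+01] [-0.6782 -0.7062 -0.0437] t 0.3
```

Emit:
arm_command(
  steps="0 0 34 -0.339 -0.353 -0.044 0.6;0 0 34 -0.339 -0.353 -0.044 0.6;0 0 34 -0.339 -0.353 -0.044 0.6;0 0 34 -0.339 -0.353 -0.044 0.6;0 0 34 -0.339 -0.353 -0.044 0.6;0 0 34 -0.339 -0.353 -0.044 0.6;0 0 34 -0.339 -0.353 -0.044 0.6;0 0 34 -0.339 -0.353 -0.044 0.6;0 0 34 -0.339 -0.353 -0.044 0.6;0 0 34 -0.339 -0.353 -0.044 0.6",
)

```text
t: 1.3
tcp_pos: [0.4185, 0.2073, 0.3008]
tool_rot: [[-0.63, 0.776, 0.001], [0.776, 0.63, 0.0], [-0.0, 0.001, -1.0]]
contact_force: [-0.1, 0.8, -0.4]
grip_width: 0.6
finger_force: 0.0
```

```bash
python3 - <<'E'
from h import *
o=bot.observe(); print(o["tcp_pos"],o["joints"].round(2)); rel([.640,-.227,.30],down(4.35))
E
```

```text
[0.4184668  0.20733732 0.30082226] [ 0.41 -0.35  1.8  -0.    1.7  -0.28]
rel [5.000e-02 1.000e-02 3.473e+01] [-0.4768 -0.1018  0.0009] t 1.3
```

Emit:
arm_command(
  steps="0 0 34.7 -0.477 -0.102 0 0.6;0 0 34.7 -0.477 -0.102 0 0.6;0 0 34.7 -0.477 -0.102 0 0.6;0 0 34.7 -0.477 -0.102 0 0.6;0 0 34.7 -0.477 -0.102 0 0.6;0 0 34.7 -0.477 -0.102 0 0.6;0 0 34.7 -0.477 -0.102 0 0.6;0 0 34.7 -0.477 -0.102 0 0.6;0 0 34.7 -0.477 -0.102 0 0.6;0 0 34.7 -0.477 -0.102 0 0.6",
)

```text
t: 2.3
tcp_pos: [0.6404, -0.2276, 0.2998]
tool_rot: [[-0.076, 0.997, -0.0], [0.997, 0.076, -0.0], [-0.0, -0.0, -1.0]]
contact_force: [0.7, 0.9, -0.0]
grip_width: 0.604
finger_force: 0.0
```

```bash
python3 - <<'E'
from h import *
o=bot.observe(); print(o["tcp_pos"],o["joints"].round(2)); rel([.640,-.227,.07],down(4.35))
s=bot.snapshot("wrist"); cv2.imwrite("pics/w1.png",s["img"][:,:,::-1])
print(s["origin"],s["rotation"]); print("block proj",proj(s,[.6334,-.1422,.065]),"double",proj(s,[.621,.0207,.04]))
E
```

```text
[ 0.64035205 -0.22761226  0.29977191] [-0.38  0.12  1.37 -0.    1.65 -0.45]
rel [-0.02  0.   -0.  ] [ 6.000e-04 -2.000e-04  2.298e-01] t 2.3
[ 0.63425973 -0.15189779  0.41858388] [[ 9.97103082e-01 -7.26540913e-02 -2.25128005e-02]
 [ 7.60620865e-02  9.52245723e-01  2.95707021e-01]
 [-4.66069670e-05 -2.96562753e-01  9.55013367e-01]]
block proj (np.float64(319.8730238107336), np.float64(120.93303868919959)) double (np.float64(319.8959312898888), np.float64(-75.55564891014618))
```

View pics/w1.png

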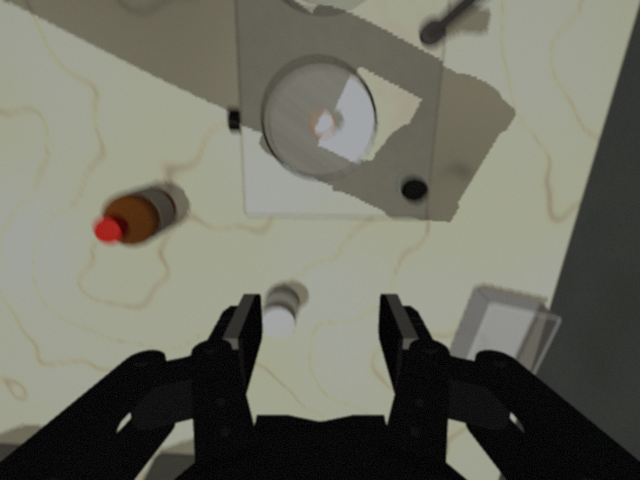

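The wrist view shows the block disc centred at (320,120), where the projection predicts it. The fingers stand behind it, clear of the spare vial at (414,188). I'll descend now.

Emit:
arm_command(
  steps="0 0 0 0 0 0.05 0.6;0 0 0 0 0 0.09 0.6;0 0 0 0 0 0.13 0.6;0 0 0 0 0 0.16 0.6;0 0 0 0 0 0.18 0.6;0 0 0 0 0 0.195 0.6;0 0 0 0 0 0.21 0.6;0 0 0 0 0 0.22 0.6;0 0 0 0 0 0.228 0.6;0 0 0 0 0 0.228 0.6",
)

```text
t: 3.35
tcp_pos: [0.6395, -0.2248, 0.0715]
tool_rot: [[-0.077, 0.997, -0.001], [0.997, 0.077, 0.0], [0.0, -0.001, -1.0]]
contact_force: [0.4, 0.0, -0.3]
grip_width: 0.597
finger_force: 0.0
```

```bash
python3 - <<'E'
from h import *
o=bot.observe(); print(o["tcp_pos"],o["contact_force"])
s=bot.snapshot("wrist"); cv2.imwrite("pics/w2.png",s["img"][:,:,::-1])
E
```

```text
[ 0.63949052 -0.2247599   0.07150835] [ 0.43393926  0.03608377 -0.28163736]
```

View pics/w2.png

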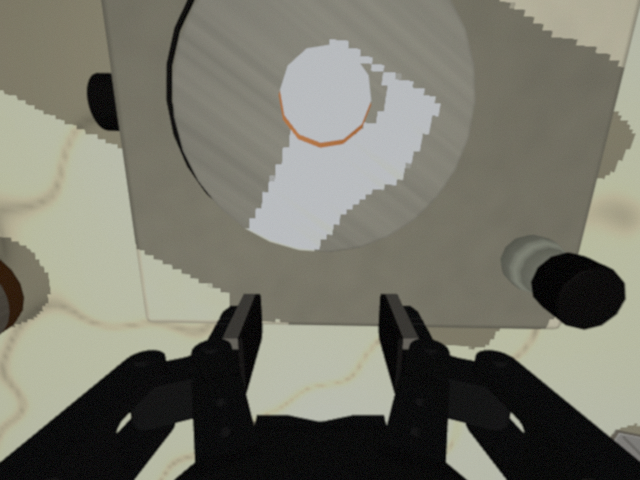

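The block is centred between the fingers (cap at (326,95), tips at (250,300) and (390,300)) and the spare vial is clear to the right. Pushing along tool +x.

Emit:
arm_command(
  steps="0 0 0 0.01 0 0 0.6;0 0 0 0.018 0 0 0.6;0 0 0 0.024 0 0 0.6;0 0 0 0.029 0 0 0.6;0 0 0 0.034 0 0 0.6;0 0 0 0.039 0 0 0.6;0 0 0 0.045 0 0 0.6;0 0 0 0.051 0 0 0.6;0 0 0 0.057 0 0 0.6;0 0 0 0.063 0 0 0.6",
)

```text
t: 4.4
tcp_pos: [0.6349, -0.1618, 0.0726]
tool_rot: [[-0.077, 0.997, 0.0], [0.997, 0.077, -0.0], [-0.0, 0.0, -1.0]]
contact_force: [0.2, -5.8, 3.2]
grip_width: 0.598
finger_force: 2.5
```

Emit:
arm_command(
  steps="0 0 0 0.006 0 0 0.6;0 0 0 0.012 0 0 0.6;0 0 0 0.018 0 0 0.6;0 0 0 0.024 0 0 0.6;0 0 0 0.03 0 0 0.6;0 0 0 0.036 0 0 0.6;0 0 0 0.042 0 0 0.6;0 0 0 0.048 0 0 0.6;0 0 0 0.054 0 0 0.6;0 0 0 0.06 0 0 0.6",
)

```text
t: 5.4
tcp_pos: [0.6303, -0.102, 0.0726]
tool_rot: [[-0.077, 0.997, 0.0], [0.997, 0.077, -0.0], [-0.0, 0.0, -1.0]]
contact_force: [-0.3, -4.9, 3.4]
grip_width: 0.6
finger_force: 2.5
```

Emit:
arm_command(
  steps="0 0 0 0.006 0 0 0.6;0 0 0 0.012 0 0 0.6;0 0 0 0.017 0 0 0.6;0 0 0 0.022 0 0 0.6;0 0 0 0.027 0 0 0.6;0 0 0 0.031 0 0 0.6;0 0 0 0.035 0 0 0.6;0 0 0 0.038 0 0 0.6;0 0 0 0.04 0 0 0.6;0 0 0 0.04 0 0 0.6",
)

```text
t: 6.4
tcp_pos: [0.6272, -0.062, 0.0725]
tool_rot: [[-0.077, 0.997, 0.0], [0.997, 0.077, 0.0], [0.0, 0.0, -1.0]]
contact_force: [1.3, -3.0, 2.1]
grip_width: 0.601
finger_force: 1.4
```

```bash
cat >> h.py <<'E'
def ringfit(s,c,z,r0,r1,dark=False,n=240):
    # radial edge search about world guess c at height z, circle fit
    g=cv2.GaussianBlur(cv2.cvtColor(s["img"],cv2.COLOR_RGB2GRAY),(0,0),.8).astype(np.float32); P=[];rr=np.arange(r0,r1,.0005)
    for a in np.linspace(0,2*np.pi,n,endpoint=False):
        uv=np.array([proj(s,[c[0]+r*np.cos(a),c[1]+r*np.sin(a),z]) for r in rr],np.float32)
        v=cv2.remap(g,uv[None,:,0],uv[None,:,1],cv2.INTER_LINEAR)[0]
        q=-v if dark else np.abs(np.gradient(v)); i=np.argmax(q)
        if 0<i<len(rr)-1: P.append([c[0]+rr[i]*np.cos(a),c[1]+rr[i]*np.sin(a)])
    P=np.array(P)
    for _ in range(8):
        A=np.c_[2*P,np.ones(len(P))]; x=np.linalg.lstsq(A,(P**2).sum(1),rcond=None)[0]; r=np.sqrt(x[2]+x[0]**2+x[1]**2)
        e=np.abs(np.hypot(*(P-x[:2]).T)-r); P=P[e<max(2*np.median(e),.0008)]
    return x[:2].round(4),round(r,4),len(P)
E
python3 - <<'E'
from h import *
o=bot.observe(); print(o["tcp_pos"],o["contact_force"],o["grip_width"])
t=bot.snapshot("top"); cv2.imwrite("pics/t3.png",crop(t,250,180,200,120,4))
print(ringfit(t,(.623,.0),.065,.044,.056))
E
```

```text
[ 0.62715179 -0.06200575  0.07249623] [ 1.28044499 -2.98869864  2.09197156] 0.6006899114434787
(array([ 0.623 , -0.0055]), np.float64(0.0501), 82)
```

View pics/t3.png

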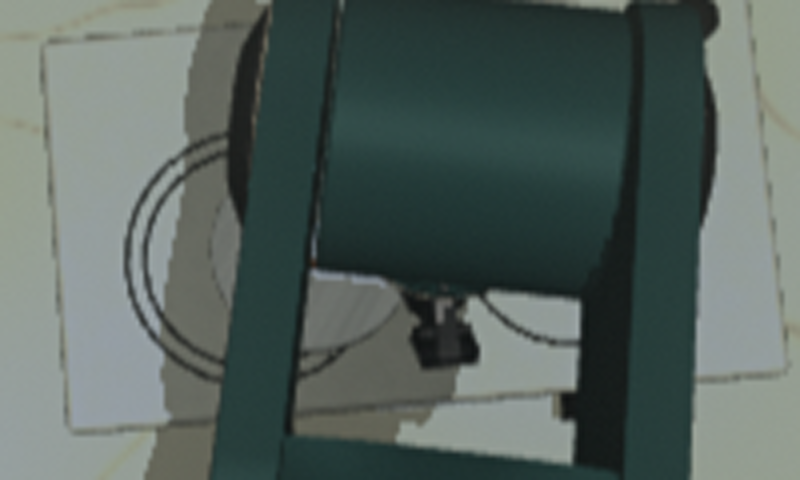

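The arm hides much of the top view, but the block's fitted circle is at (0.623, -0.006), so about 26 mm remain. I'll push 25 mm, then back off and measure.

Emit:
arm_command(
  steps="0 0 0 0.004 0 0 0.6;0 0 0 0.009 0 0 0.6;0 0 0 0.013 0 0 0.6;0 0 0 0.017 0 0 0.6;0 0 0 0.02 0 0 0.6;0 0 0 0.022 0 0 0.6;0 0 0 0.024 0 0 0.6;0 0 0 0.025 0 0 0.6;0 0 0 0.025 0 0 0.6;0 0 0 0.02 0 0 0.6",
)

```text
t: 7.45
tcp_pos: [0.6254, -0.0419, 0.072]
tool_rot: [[-0.077, 0.997, -0.001], [0.997, 0.077, 0.001], [0.001, -0.001, -1.0]]
contact_force: [0.9, -0.6, 0.5]
grip_width: 0.602
finger_force: 0.0
```

Emit:
arm_command(
  steps="0 0 0 -0.02 0 0 0.6;0 0 0 -0.05 0 0 0.6;0 0 0 -0.08 0 0 0.6;0 0 0 -0.08 0 -0.05 0.6;0 0 0 -0.08 0 -0.1 0.6;0 0 0 -0.08 0 -0.15 0.6;0 0 0 -0.08 0 -0.2 0.6;0 0 0 -0.08 0 -0.22 0.6;0 0 0 -0.08 0 -0.22 0.6;0 0 0 -0.08 0 -0.22 0.6",
)

```text
t: 8.45
tcp_pos: [0.6316, -0.1221, 0.2914]
tool_rot: [[-0.077, 0.997, -0.001], [0.997, 0.077, 0.001], [0.001, -0.001, -1.0]]
contact_force: [0.1, -0.2, -0.5]
grip_width: 0.599
finger_force: 0.0
```

```bash
python3 - <<'E'
from h import *
o=bot.observe(); print(o["tcp_pos"],o["contact_force"],o["grip_width"])
s=bot.snapshot("wrist"); cv2.imwrite("pics/w4.png",s["img"][:,:,::-1])
print("block",ringfit(s,(.621,.0195),.065,.044,.0545)); print("ring64",ringfit(s,(.621,.0207),.04,.0605,.068,True)); print("ring55",ringfit(s,(.621,.0207),.04,.052,.0585,True))
E
```

```text
[ 0.63164463 -0.12211781  0.29139377] [ 0.13624995 -0.17703647 -0.45078494] 0.5985005843240551
block (array([0.6223, 0.0175]), np.float64(0.0511), 129)
ring64 (array([0.621 , 0.0214]), np.float64(0.0639), 180)
ring55 (array([0.6207, 0.0214]), np.float64(0.0549), 194)
```

View pics/w4.png

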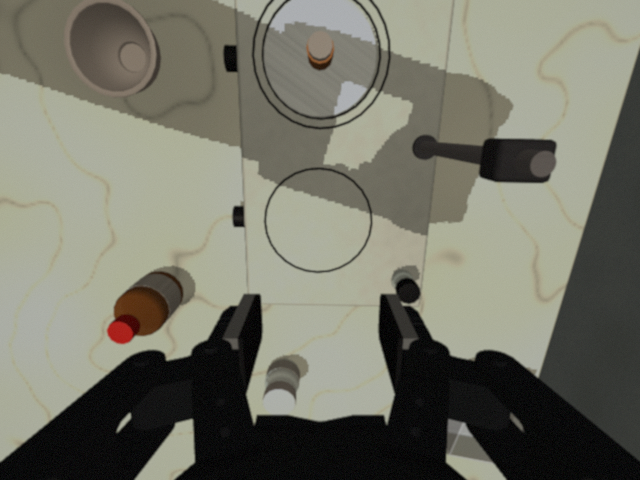

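The wrist view shows the rings centred at (321,53), with the block's disc inside them and slightly toward the start side. I'll move the camera overhead for a better fit.

Emit:
arm_command(
  steps="0 0 0 0.04 0 0 0.6;0 0 0 0.05 0 0 0.6;0 0 0 0.05 0 0 0.6;0 0 0 0.05 0 0 0.6",
)

```text
t: 8.9
tcp_pos: [0.6278, -0.0726, 0.2913]
tool_rot: [[-0.077, 0.997, -0.001], [0.997, 0.077, 0.0], [0.0, -0.001, -1.0]]
contact_force: [1.2, -0.4, 0.5]
grip_width: 0.595
finger_force: 0.0
```

```bash
python3 - <<'E'
from h import *
s=bot.snapshot("wrist"); print(s["origin"])
u,v=proj(s,[.621,.0214,.05]); u,v=int(u),int(v); print(u,v); x0=max(u-100,0); y0=max(v-75,0)
cv2.imwrite("pics/w5.png",crop(s,x0,y0,200,150,4)); print(x0,y0)
for lo,hi in [(.044,.0545),(.047,.0525),(.048,.052)]: print("block",ringfit(s,(.6215,.019),.065,lo,hi))
print("bottom",ringfit(s,(.6215,.019),.04,.047,.053))
print("ring64",ringfit(s,(.621,.0207),.04,.0605,.068,True)); print("ring55",ringfit(s,(.621,.0207),.04,.052,.0585,True)); print("cap",ringfit(s,(.6215,.019),.11,.007,.014))
E
```

```text
[0.62172218 0.00311439 0.41015671]
321 111
221 36
block (array([0.621 , 0.0197]), np.float64(0.0514), 239)
block (array([0.6211, 0.0194]), np.float64(0.0504), 156)
block (array([0.621 , 0.0196]), np.float64(0.0502), 128)
bottom (array([0.6207, 0.0195]), np.float64(0.0503), 76)
ring64 (array([0.6212, 0.0211]), np.float64(0.064), 240)
ring55 (array([0.621 , 0.0207]), np.float64(0.0553), 160)
cap (array([0.6205, 0.0163]), np.float64(0.0091), 156)
```

View pics/w5.png

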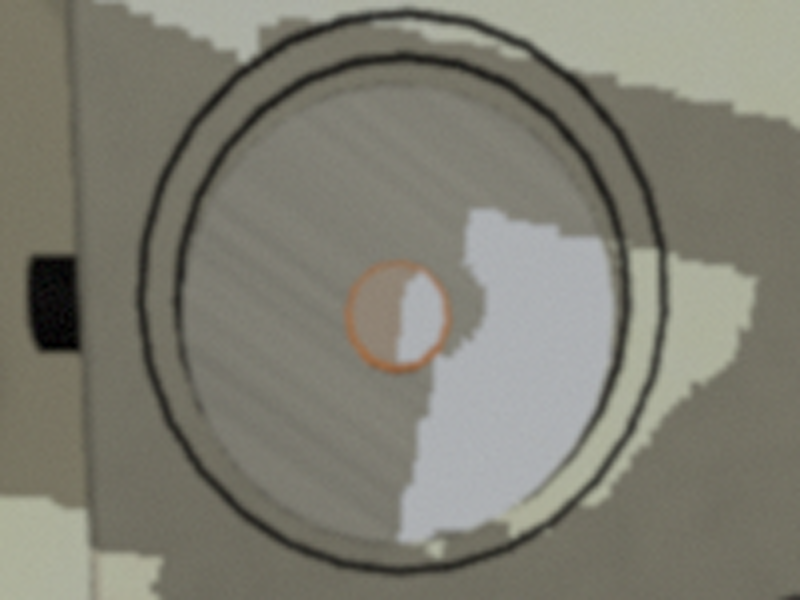

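```bash
python3 - <<'E'
from h import *
s=bot.snapshot("wrist")
f=lambda x,y:(221+(x+.5)/4-.5,36+(y+.5)/4-.5)
print("vial top",at(s,*f(398,316),.11), "disc edges top/bottom:",at(s,*f(402,82),.065),at(s,*f(400,545),.065),at(s,*f(400,545),.04),"L/R",at(s,*f(182,310),.065),at(s,*f(617,310),.065))
print("ring T/B",at(s,*f(403,12),.04),at(s,*f(403,572),.04))
rel([.625+.0,-.0725,.29],down(4.35))
E
```

```text
vial top [0.6207043  0.01578713 0.11      ] disc edges top/bottom: [0.61768835 0.0659829  0.065     ] [ 0.6250184  -0.03388279  0.065     ] [ 0.62525252 -0.03653764  0.04      ] L/R [0.57111438 0.01521482 0.065     ] [0.67044692 0.02288646 0.065     ]
ring T/B [0.6164825  0.08515751 0.04      ] [ 0.62656214 -0.04335515  0.04      ]
rel [-0.04 -0.    0.03] [ 0.0008 -0.0029  0.0018] t 9.0
```

A manual edge check gives a block disc diameter of exactly 100 mm with its centre at (0.621, 0.016). The vial top agrees. The circle fit was caught on the ring line, so the block is really 5 mm short. I'll nudge it.

Emit:
arm_command(
  steps="0 0 0 0 0 0.05 0.6;0 0 0 0 0 0.09 0.6;0 0 0 0 0 0.13 0.6;0 0 0 0 0 0.16 0.6;0 0 0 0 0 0.18 0.6;0 0 0 0 0 0.195 0.6;0 0 0 0 0 0.21 0.6;0 0 0 0 0 0.219 0.6;0 0 0 0.01 0 0.219 0.6;0 0 0 0.02 0 0.219 0.6",
)

```text
t: 10.0
tcp_pos: [0.6266, -0.0518, 0.074]
tool_rot: [[-0.076, 0.997, 0.001], [0.997, 0.076, 0.0], [-0.0, 0.001, -1.0]]
contact_force: [-0.2, 0.6, 1.1]
grip_width: 0.6
finger_force: 0.0
```

```bash
python3 - <<'E'
from h import *
print(bot.observe()["contact_force"]); rel([.6251,-.0322,.072],down(4.35))
E
```

```text
[-0.15145548  0.61948473  1.11433466]
rel [0.04 0.   0.03] [ 0.0196 -0.      0.002 ] t 10.0
```

Emit:
arm_command(
  steps="0 0 0 0.006 0 0 0.6;0 0 0 0.01 0 0 0.6;0 0 0 0.013 0 0 0.6;0 0 0 0.015 0 0 0.6;0 0 0 0.017 0 0 0.6;0 0 0 0.0185 0 0 0.6;0 0 0 0.0195 0 0 0.6;0 0 0 0.0203 0 0 0.6;0 0 0 0.0203 0 0 0.6;0 0 0 0.0203 0 0 0.6",
)

```text
t: 11.0
tcp_pos: [0.625, -0.0322, 0.0735]
tool_rot: [[-0.077, 0.997, 0.0], [0.997, 0.077, -0.0], [-0.0, 0.0, -1.0]]
contact_force: [0.9, -4.3, 2.4]
grip_width: 0.597
finger_force: 2.3
```

Emit:
arm_command(
  steps="0 0 0 -0.004 0 0 0.6;0 0 0 -0.02 0 0 0.6;0 0 0 -0.04 0 0 0.6;0 0 0 -0.04 0 -0.05 0.6;0 0 0 -0.04 0 -0.1 0.6;0 0 0 -0.04 0 -0.15 0.6;0 0 0 -0.04 0 -0.2 0.6;0 0 0 -0.04 0 -0.22 0.6;0 0 0 -0.04 0 -0.22 0.6;0 0 0 -0.04 0 -0.22 0.6",
)

```text
t: 12.0
tcp_pos: [0.6278, -0.0726, 0.2925]
tool_rot: [[-0.077, 0.997, -0.001], [0.997, 0.077, 0.0], [0.0, -0.001, -1.0]]
contact_force: [0.6, 0.4, -0.8]
grip_width: 0.599
finger_force: 0.0
```

```bash
python3 - <<'E'
from h import *
s=bot.snapshot("wrist"); print(s["origin"],bot.observe()["tcp_pos"])
u,v=proj(s,[.621,.0209,.05]); u,v=int(u),int(v); x0=max(u-100,0); y0=max(v-75,0)
cv2.imwrite("pics/w6.png",crop(s,x0,y0,200,150,4)); print(x0,y0)
E
```

```text
[0.62167281 0.00303578 0.41136831] [ 0.62762839 -0.07249989  0.29159576]
220 37
```

View pics/w6.png

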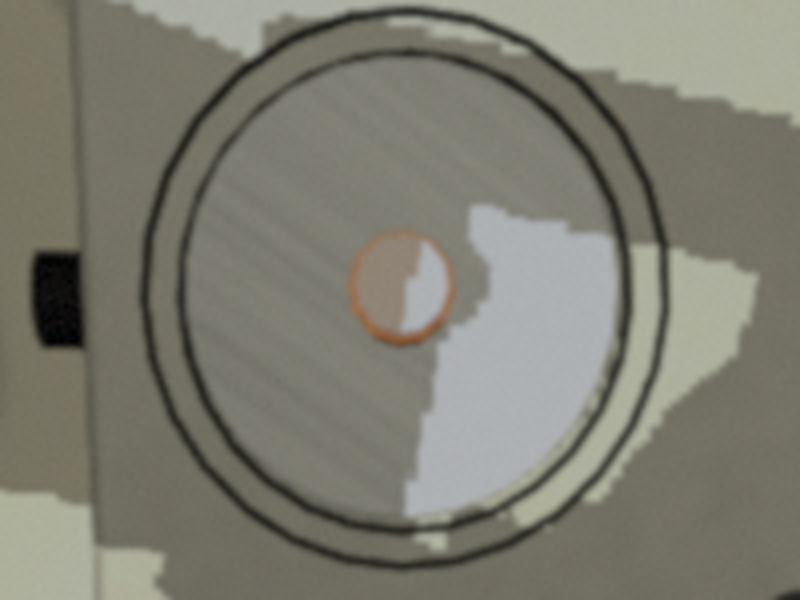

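The block is now centred in the rings: its vial is at (401,287) and the ring centre at about (404,288), so the error is under 1 mm.

Next is the box. A single grasp would need the tool pointing up, so I'll flip it in two 90° turns, with the tool tilting from 45° back to 45° forward each time.

```bash
cat >> h.py <<'E'
def tilt(az,t):  # tool z leaned t deg forward along azimuth az (t=0 down), tool y at az+90
    a=np.radians(az); t=np.radians(t); f=np.array([np.cos(a),np.sin(a),0]); y=np.array([-f[1],f[0],0]); z=np.sin(t)*f-np.cos(t)*np.array([0,0,1.])
    return np.c_[np.cross(y,z),y,z]
def tcp(g,R,back=0): return np.array(g)-(.006+back)*R[:,2]
E
python3 - <<'E'
from h import *
rel([.55,.2,.30],tilt(10.8,0))
E
```

```text
rel [-6.000e-02 -1.200e-01 -9.641e+01] [ 0.2776 -0.0565 -0.0081] t 12.05
```

Emit:
arm_command(
  steps="0 0 -8 0.05 -0.01 -0.008 0.8;0 0 -16 0.1 -0.02 -0.008 1;0 0 -24 0.14 -0.03 -0.008 1;0 0 -32 0.18 -0.04 -0.008 1;0 0 -40 0.22 -0.05 -0.008 1;0 0 -48 0.25 -0.056 -0.008 1;0 0 -56 0.278 -0.056 -0.008 1;0 0 -64 0.278 -0.056 -0.008 1;0 0 -72 0.278 -0.056 -0.008 1;0 0 -80 0.278 -0.056 -0.008 1",
)

```text
t: 13.05
tcp_pos: [0.5504, 0.2009, 0.2991]
tool_rot: [[-0.996, 0.091, -0.003], [0.091, 0.996, -0.001], [0.003, -0.001, -1.0]]
contact_force: [0.1, -0.8, -0.4]
grip_width: 0.999
finger_force: 0.0
```

```bash
python3 - <<'E'
from h import *
print(bot.observe()["joints"].round(2))
R=tilt(10.8,-45); rel(tcp([.440,.242,.033],R,.15),R)
E
```

```text
[ 0.31 -0.08  1.58  0.    1.65 -1.17]
rel [  6.25  44.53 -15.2 ] [0.0072 0.0615 0.1557] t 13.05
```

Emit:
arm_command(
  steps="1 7.5 -2.5 0 0.01 0.01 1;2.1 15 -5 0 0.02 0.02 1;3.1 22 -7.6 0.002 0.03 0.03 1;4.2 30 -10 0.003 0.04 0.05 1;5.2 37 -12.7 0.005 0.05 0.08 1;6.25 44.5 -15.2 0.007 0.061 0.11 1;6.25 44.5 -15.2 0.007 0.061 0.14 1;6.25 44.5 -15.2 0.007 0.061 0.156 1;6.25 44.5 -15.2 0.007 0.061 0.156 1;6.25 44.5 -15.2 0.007 0.061 0.156 1",
)

```text
t: 14.05
tcp_pos: [0.5498, 0.262, 0.1466]
tool_rot: [[-0.699, -0.181, -0.692], [-0.129, 0.984, -0.127], [0.704, 0.0, -0.711]]
contact_force: [0.5, -0.9, 1.1]
grip_width: 0.999
finger_force: 0.0
```

```bash
python3 - <<'E'
from h import *
print(bot.observe()["joints"].round(2))
R=tilt(10.8,-45); rel(tcp([.440,.242,.033],R),R)
s=bot.snapshot("wrist"); cv2.imwrite("pics/w7.png",s["img"][:,:,::-1]); print(s["origin"],s["rotation"])
a=np.radians(10.8);f=np.array([np.cos(a),np.sin(a),0]);g=np.array([-f[1],f[0],0])
print([np.round(proj(s,np.array([.44,.242,.06])+.031*(i*f+j*g))) for i in(1,-1) for j in (1,-1)])
E
```

```text
[ 0.35  0.46  1.34  0.14  2.12 -1.38]
rel [ 0.3   0.28 -0.26] [-7.000e-04  1.000e-04  1.532e-01] t 14.05
[0.57791019 0.26751234 0.28463383] [[-1.80931745e-01 -8.72604300e-01  4.53679886e-01]
 [ 9.83495653e-01 -1.60561281e-01  8.34048882e-02]
 [ 6.39596878e-05  4.61282788e-01  8.87253169e-01]]
[array([364., 251.]), array([276., 252.]), array([359., 180.]), array([280., 181.])]
```

View pics/w7.png

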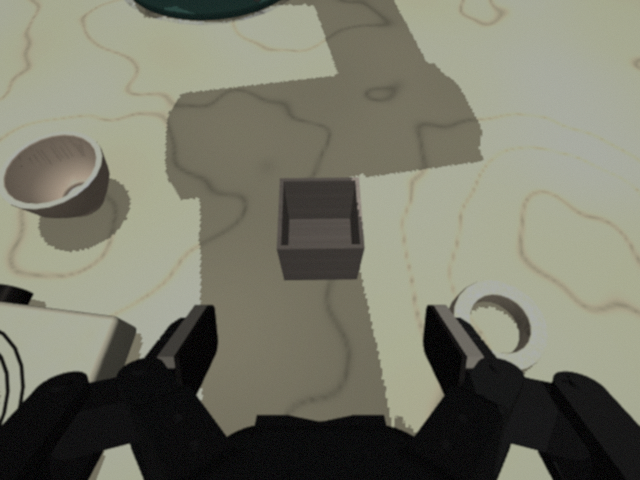

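The wrist view shows the box rim corners at (276,248), (363,247), (359,178) and (280,178), within 4 px of prediction. It sits squarely between the fingers, so I'll approach.

Emit:
arm_command(
  steps="0 0 0 0 0 0.03 1;0 0 0 0 0 0.06 1;0 0 0 0 0 0.085 1;0 0 0 0 0 0.105 1;0 0 0 0 0 0.12 1;0 0 0 0 0 0.135 1;0 0 0 0 0 0.145 1;0 0 0 0 0 0.153 1;0 0 0 0 0 0.153 1;0 0 0 0 0 0.153 1",
)

```text
t: 15.1
tcp_pos: [0.444, 0.2429, 0.0371]
tool_rot: [[-0.698, -0.181, -0.693], [-0.129, 0.983, -0.127], [0.704, 0.0, -0.71]]
contact_force: [0.2, -0.0, -0.2]
grip_width: 1.001
finger_force: 0.0
```

```bash
python3 - <<'E'
from h import *
R=tilt(10.8,-45); rel(tcp([.439,.242,.033],R),R); print(bot.observe()["contact_force"])
E
```

```text
rel [ 0.28  0.24 -0.25] [0.0007 0.0001 0.0005] t 15.1
[ 0.23724113 -0.0281704  -0.16779834]
```

Emit:
arm_command(
  steps="0 0 0 0 0 0 0.85;0 0 0 0 0 0 0.8;0 0 0 0 0 0 0.75;0 0 0 0 0 0 0.7;0 0 0 0 0 0 0.65;0 0 0 0 0 0 0.6;0 0 0 0 0 0 0.6;0 0 0 0 0 0 0.6",
)

```text
t: 15.9
tcp_pos: [0.4439, 0.2429, 0.037]
tool_rot: [[-0.698, -0.181, -0.693], [-0.129, 0.983, -0.127], [0.704, 0.0, -0.71]]
contact_force: [4.7, 0.6, 5.2]
grip_width: 0.719
finger_force: 65.2
```

The grip is good: 0.719 × 85 mm = 61 mm, with 65 N on the pad. Lift and turn.

Emit:
arm_command(
  steps="0 0 0 0.007 0 -0.007 0.6;0 0 0 0.02 0 -0.02 0.6;0 0 0 0.045 0 -0.045 0.6;0 0 0 0.075 0 -0.075 0.6;0 0 0 0.105 0 -0.105 0.6;0 0 0 0.125 0 -0.125 0.6;0 -8 0 0.125 0 -0.125 0.6;0 -16 0 0.125 0 -0.125 0.6;0 -24 0 0.125 0 -0.125 0.6;0 -32 0 0.125 0 -0.125 0.6",
)

```text
t: 16.9
tcp_pos: [0.443, 0.2425, 0.2153]
tool_rot: [[-0.96, -0.181, -0.211], [-0.177, 0.983, -0.038], [0.215, 0.001, -0.977]]
contact_force: [-0.7, -0.3, -1.3]
grip_width: 0.722
finger_force: 64.8
```

```bash
python3 - <<'E'
from h import *
o=bot.observe(); print(o["joints"].round(2),o["grip_width"],o["finger_force"])
R0=np.array([[-0.698,-0.181,-0.693],[-0.129,0.983,-0.127],[0.704,0,-0.71]])
c=R0.T@(np.array([.439,.242,.030])-[.4439,.2429,.037]); print("c",c)
for az in (18,25.6):
  R=tilt(az,45); rel(np.array([.50,.24,.131])-R@c,R)
E
```

```text
[ 0.42 -0.12  1.75  0.05  1.72 -1.33] 0.7219006439613678 64.83931303024292
c [-1.3917e-03  2.2000e-06  8.4800e-03]
rel [ -2.17 -57.32  -7.6 ] [-0.0646 -0.0138  0.0669] t 16.9
rel [ -4.4  -57.05 -15.2 ] [-0.0648 -0.0147  0.0669] t 16.9
```

Emit:
arm_command(
  steps="-0.6 -8 -2.1 -0.02 0 0 0.6;-1.2 -16 -4.3 -0.04 -0.005 0 0.6;-1.9 -24 -6.4 -0.06 -0.01 0 0.6;-2.5 -32 -8.6 -0.065 -0.015 0.01 0.6;-3.1 -40 -10.7 -0.065 -0.015 0.02 0.6;-3.7 -48 -12.8 -0.065 -0.015 0.04 0.6;-4.4 -57 -15.2 -0.065 -0.015 0.067 0.6;-4.4 -57 -15.2 -0.065 -0.015 0.067 0.6;-4.4 -57 -15.2 -0.065 -0.015 0.067 0.6;-4.4 -57 -15.2 -0.065 -0.015 0.067 0.6",
)

```text
t: 17.9
tcp_pos: [0.4948, 0.2372, 0.1373]
tool_rot: [[-0.643, -0.432, 0.633], [-0.306, 0.902, 0.304], [-0.702, 0.002, -0.712]]
contact_force: [-0.5, 0.2, -1.5]
grip_width: 0.723
finger_force: 65.1
```

```bash
python3 - <<'E'
from h import *
o=bot.observe(); print(o["joints"].round(3),o["tcp_pos"],o["tool_rot"].round(3))
c=np.array([-.0014,0,.0085]); R=tilt(25.6,45); rel(np.array([.50,.24,.032])-R@c,R)
E
```

```text
[ 0.376 -0.516  2.301  0.093  0.58  -1.697] [0.49483345 0.23723511 0.13733014] [[-0.643 -0.432  0.633]
 [-0.306  0.902  0.304]
 [-0.702  0.002 -0.712]]
rel [ 0.06 -0.38 -0.09] [0.0713 0.0001 0.0706] t 17.9
```

Emit:
arm_command(
  steps="0 0 0 0.015 0 0.015 0.6;0 0 0 0.03 0 0.03 0.6;0 0 0 0.045 0 0.045 0.6;0 -0.4 0 0.055 0 0.055 0.6;0 -0.4 0 0.06 0 0.06 0.6;0 -0.4 0 0.064 0 0.064 0.6;0 -0.4 0 0.067 0 0.067 0.6;0 -0.4 0 0.069 0 0.069 0.6;0 -0.4 0 0.071 0 0.07 0.6;0 -0.4 0 0.071 0 0.07 0.6",
)

```text
t: 18.9
tcp_pos: [0.4938, 0.2369, 0.0371]
tool_rot: [[-0.635, -0.432, 0.64], [-0.303, 0.902, 0.308], [-0.71, 0.002, -0.704]]
contact_force: [-1.8, 0.7, 9.9]
grip_width: 0.718
finger_force: 65.8
```

```bash
python3 - <<'E'
from h import *
o=bot.observe(); print(o["joints"].round(3),o["tcp_pos"],o["contact_force"])
E
```

```text
[ 0.376 -0.365  2.387  0.156  0.335 -1.767] [0.49380587 0.23688786 0.03707718] [-1.82114192  0.65703288  9.92830178]
```

The box is down on its side with about 11 N on the bench. Release and retract.

Emit:
arm_command(
  steps="0 0 0 0 0 0 0.75;0 0 0 0 0 0 0.85;0 0 0 0 0 0 1;0 0 0 0 0 0 1;0 0 0 0 0 -0.02 1;0 0 0 0 0 -0.05 1;0 0 0 0 0 -0.09 1;0 0 0 0 0 -0.13 1;0 0 0 0 0 -0.15 1;0 0 0 0 0 -0.15 1",
)

```text
t: 19.9
tcp_pos: [0.414, 0.1985, 0.1203]
tool_rot: [[-0.638, -0.432, 0.638], [-0.305, 0.902, 0.307], [-0.707, 0.001, -0.707]]
contact_force: [-0.5, -0.5, -0.4]
grip_width: 0.998
finger_force: 0.0
```

```bash
python3 - <<'E'
from h import *
s=bot.snapshot("wrist"); cv2.imwrite("pics/w8.png",s["img"][:,:,::-1]); print(s["origin"])
a=np.radians(25.6);f=np.array([np.cos(a),np.sin(a),0]);g=np.array([-f[1],f[0],0])
C=np.array([.50,.24,.031])
def boxpx(C): return np.array([proj(s,C+.031*(i*f+j*g)+np.array([0,0,.031*k])) for k in (1,-1) for i in(1,-1) for j in (1,-1)])
print(boxpx(C).round(0).tolist())
g8=cv2.cvtColor(s["img"],cv2.COLOR_RGB2GRAY); p=boxpx(C); print(p.min(0),p.max(0))
print([(int(v),g8[int(v),200:440:8].tolist()) for v in np.linspace(p[:,1].min()-25,p[:,1].max()+25,12)])
R=tilt(25.6,-45); rel(tcp([.50,.24,.18],R,.12),R)
E
```

```text
[0.29037065 0.13968072 0.15111392]
[[360.0, 298.0], [280.0, 298.0], [370.0, 266.0], [270.0, 266.0], [356.0, 229.0], [283.0, 229.0], [364.0, 185.0], [275.0, 185.0]]
[269.55200509 184.7190461 ] [369.65304198 298.36123352]
[(159, [178, 179, 179, 177, 107, 105, 104, 177, 178, 176, 176, 176, 175, 175, 173, 175, 175, 172, 166, 153, 155, 166, 169, 173, 101, 100, 99, 173, 175, 173]), (174, [180, 180, 179, 181, 180, 180, 179, 179, 181, 179, 178, 179, 176, 177, 178, 175, 175, 174, 174, 174, 171, 155, 160, 171, 174, 173, 173, 173, 173, 173]), (189, [182, 181, 181, 183, 181, 181, 181, 179, 180, 179, 84, 83, 85, 88, 88, 83, 87, 88, 86, 83, 85, 159, 171, 171, 171, 173, 172, 172, 171, 172]), (204, [182, 181, 181, 181, 182, 180, 181, 181, 181, 179, 47, 74, 76, 72, 75, 72, 78, 74, 74, 81, 46, 173, 172, 171, 172, 170, 172, 170, 172, 171]), (219, [181, 181, 182, 181, 183, 182, 182, 181, 181, 175, 39, 75, 74, 75, 75, 71, 74, 75, 75, 77, 45, 167, 170, 171, 168, 169, 171, 170, 169, 149]), (234, [179, 180, 179, 180, 180, 178, 179, 180, 179, 152, 43, 70, 69, 69, 70, 68, 70, 69, 72, 70, 43, 142, 167, 168, 16
[... 298 characters left out ...]
65, 166, 166, 167, 169]), (278, [165, 159, 150, 161, 164, 166, 167, 167, 170, 165, 127, 126, 125, 125, 129, 128, 126, 126, 128, 129, 129, 163, 169, 167, 171, 171, 170, 171, 172, 172]), (293, [165, 165, 163, 164, 164, 171, 173, 174, 174, 175, 128, 129, 131, 128, 129, 130, 130, 130, 131, 130, 131, 11, 12, 7, 9, 5, 8, 4, 10, 123]), (308, [54, 3, 162, 159, 169, 173, 171, 172, 172, 173, 170, 177, 173, 165, 157, 162, 170, 178, 179, 179, 135, 20, 17, 49, 46, 75, 73, 15, 16, 10]), (323, [10, 1, 29, 153, 167, 168, 167, 166, 166, 164, 164, 166, 171, 166, 159, 174, 174, 165, 177, 178, 177, 177, 178, 176, 176, 163, 167, 171, 113, 4])]
rel [8.000e-02 9.005e+01 0.000e+00] [-0.2356  0.0005  0.0254] t 19.95
```

The box edges at columns 272–368 and rows 185–298 match prediction: it stands on its side at (0.50, 0.24) with the opening toward the robot. Now the second approach.

Emit:
arm_command(
  steps="0 0 0 -0.03 0 -0.03 1;0 0 0 -0.065 0 -0.065 1;0 8 0 -0.1 0 -0.09 1;0 16 0 -0.13 0 -0.09 1;0 24 0 -0.16 0 -0.07 1;0 32 0 -0.19 0 -0.04 1;0 40 0 -0.215 0 -0.01 1;0 48 0 -0.23 0 0.01 1;0 56 0 -0.236 0 0.025 1;0 64 0 -0.236 0 0.025 1",
)

```text
t: 20.95
tcp_pos: [0.5825, 0.2792, 0.2674]
tool_rot: [[-0.891, -0.433, -0.135], [-0.428, 0.902, -0.063], [0.149, 0.002, -0.989]]
contact_force: [-0.9, -1.7, 0.5]
grip_width: 1.0
finger_force: 0.0
```

```bash
python3 - <<'E'
from h import *
o=bot.observe(); print(o["joints"].round(3))
R=tilt(25.6,-45); rel(tcp([.50,.24,.033],R,.14),R)
E
```

```text
[ 0.409  0.137  1.406 -0.004  1.749 -1.61 ]
rel [ 0.08 36.43  0.08] [-0.0313  0.      0.128 ] t 20.95
```

Emit:
arm_command(
  steps="0 8 0 -0.005 0 0.01 1;0 16 0 -0.01 0 0.03 1;0 24 0 -0.02 0 0.06 1;0 32 0 -0.03 0 0.09 1;0 36.4 0 -0.031 0 0.115 1;0 36.4 0 -0.031 0 0.128 1;0 36.4 0 -0.031 0 0.128 1;0 36.4 0 -0.031 0 0.128 1;0 36.4 0 -0.031 0 0.128 1",
)

```text
t: 21.85
tcp_pos: [0.5917, 0.2838, 0.1413]
tool_rot: [[-0.644, -0.432, -0.631], [-0.31, 0.902, -0.301], [0.7, 0.002, -0.715]]
contact_force: [-1.0, 0.1, 0.0]
grip_width: 1.0
finger_force: 0.0
```

```bash
python3 - <<'E'
from h import *
o=bot.observe(); print(o["joints"].round(3))
R=tilt(25.6,-45); rel(tcp([.50,.24,.033],R),R)
s=bot.snapshot("wrist"); g8=cv2.cvtColor(s["img"],cv2.COLOR_RGB2GRAY)
a=np.radians(25.6);f=np.array([np.cos(a),np.sin(a),0]);g=np.array([-f[1],f[0],0]);C=np.array([.50,.24,.031])
p=np.array([proj(s,C+.031*(i*f+j*g)+np.array([0,0,.031*k])) for k in (1,-1) for i in(1,-1) for j in (1,-1)]); print(p.round(0).tolist())
for v in np.linspace(p[:,1].min()-8,p[:,1].max()+8,9): print(int(v),g8[int(v),250:394:6].tolist())
print(g8[140:300:4,320].tolist())
E
```

```text
[ 0.416  0.566  1.191 -0.024  2.158 -1.607]
rel [0.06 0.61 0.08] [-0.0032  0.      0.1425] t 21.85
[[366.0, 259.0], [273.0, 259.0], [361.0, 184.0], [278.0, 184.0], [357.0, 290.0], [282.0, 290.0], [354.0, 225.0], [285.0, 225.0]]
175 [172, 174, 175, 115, 116, 115, 117, 115, 115, 116, 117, 114, 116, 111, 97, 109, 114, 115, 114, 114, 115, 116, 115, 117]
191 [176, 176, 176, 120, 116, 80, 83, 83, 82, 83, 83, 83, 85, 85, 86, 87, 85, 84, 86, 114, 116, 115, 116, 114]
206 [176, 177, 135, 121, 120, 87, 88, 86, 90, 87, 88, 87, 86, 86, 89, 85, 89, 88, 89, 111, 115, 113, 114, 114]
221 [177, 177, 121, 121, 120, 84, 84, 86, 86, 83, 82, 86, 83, 85, 85, 85, 86, 87, 85, 106, 116, 115, 114, 116]
236 [177, 177, 123, 122, 113, 84, 86, 86, 83, 87, 87, 86, 86, 87, 84, 87, 85, 85, 87, 96, 116, 115, 113, 115]
252 [178, 162, 123, 122, 96, 83, 81, 80, 82, 84, 85, 83, 83, 81, 83, 83, 86, 86, 84, 85, 114, 114, 115, 112]
267 [178, 126, 122, 123, 123, 57, 57, 58, 57, 58, 57, 58, 58, 61, 60, 61, 60, 59, 62, 112, 114, 114, 112, 112]
282 [177, 123, 120, 121, 121, 105, 55, 56, 57, 56, 58, 54, 55, 58, 56, 57, 58, 58, 80, 114, 113, 114, 111, 115]
297 [137, 120, 120, 119, 121, 119, 120, 120, 118, 118, 116, 117, 116, 115, 114, 115, 107, 98, 112, 111, 113, 112, 114, 112]
[115, 115, 115, 115, 115, 115, 113, 116, 114, 114, 115, 90, 84, 87, 82, 83, 87, 85, 83, 84, 86, 84, 85, 87, 85, 83, 81, 83, 83, 70, 57, 59, 58, 57, 57, 59, 55, 102, 116, 117]
```

The box is where predicted, within 2 px. Approach and close.

Emit:
arm_command(
  steps="0 0.6 0 -0.003 0 0.03 1;0 0.6 0 -0.003 0 0.055 1;0 0.6 0 -0.003 0 0.08 1;0 0.6 0 -0.003 0 0.1 1;0 0.6 0 -0.003 0 0.115 1;0 0.6 0 -0.003 0 0.128 1;0 0.6 0 -0.003 0 0.137 1;0 0.6 0 -0.003 0 0.142 1;0 0.6 0 -0.003 0 0.142 1",
)

```text
t: 22.8
tcp_pos: [0.503, 0.2414, 0.0355]
tool_rot: [[-0.634, -0.432, -0.641], [-0.305, 0.902, -0.306], [0.711, 0.002, -0.704]]
contact_force: [0.3, 0.2, 0.2]
grip_width: 1.003
finger_force: 0.0
```

Emit:
arm_command(
  steps="0 0 0 0 0 0 0.85;0 0 0 0 0 0 0.8;0 0 0 0 0 0 0.75;0 0 0 0 0 0 0.7;0 0 0 0 0 0 0.65;0 0 0 0 0 0 0.6;0 0 0 0 0 0 0.6;0 0 0 0 0 0 0.6",
)

```text
t: 23.6
tcp_pos: [0.5034, 0.2416, 0.0358]
tool_rot: [[-0.634, -0.432, -0.641], [-0.305, 0.902, -0.306], [0.71, 0.002, -0.704]]
contact_force: [5.1, 1.3, 4.7]
grip_width: 0.72
finger_force: 62.1
```

```bash
python3 - <<'E'
from h import *
o=bot.observe(); print(o["tcp_pos"],o["tool_rot"].round(3),o["contact_force"])
c=o["tool_rot"].T@(np.array([.50,.24,.031])-o["tcp_pos"]); print("c",c.round(4))
E
```

```text
[0.50336567 0.24157604 0.03584814] [[-0.634 -0.432 -0.641]
 [-0.305  0.902 -0.306]
 [ 0.71   0.002 -0.704]] [5.13364713 1.25235283 4.73974553]
c [-0.0008  0.      0.0061]
```

Emit:
arm_command(
  steps="0 0 0 0.007 0 -0.007 0.6;0 0 0 0.025 0 -0.025 0.6;0 0 0 0.05 0 -0.05 0.6;0 0 0 0.08 0 -0.08 0.6;0 0 0 0.11 0 -0.11 0.6;0 0 0 0.142 0 -0.142 0.6;0 -8 0 0.15 0 -0.15 0.6;0 -16 0 0.15 0 -0.15 0.6;0 -24 0 0.15 0 -0.15 0.6;0 -32 0 0.15 0 -0.15 0.6",
)

```text
t: 24.6
tcp_pos: [0.5042, 0.2416, 0.2483]
tool_rot: [[-0.879, -0.432, -0.203], [-0.422, 0.902, -0.095], [0.224, 0.002, -0.975]]
contact_force: [0.6, -0.2, -1.5]
grip_width: 0.716
finger_force: 61.5
```

```bash
python3 - <<'E'
from h import *
o=bot.observe(); print(o["joints"].round(2)); c=np.array([-.0008,0,.0061]); R=tilt(2,45); rel(np.array([.621,.0207,.23])-R@c,R)
E
```

```text
[ 0.4  -0.    1.59 -0.01  1.78 -1.61]
rel [  6.91 -57.13  23.65] [-0.0084 -0.2478  0.0125] t 24.6
```

Emit:
arm_command(
  steps="0.8 -7 2.9 -0.001 -0.02 0 0.6;1.6 -14 5.8 -0.002 -0.05 0 0.6;2.5 -21 8.6 -0.003 -0.085 0 0.6;3.4 -28 11.6 -0.004 -0.12 0.005 0.6;4.2 -35 14.5 -0.005 -0.155 0.01 0.6;5.1 -42 17.4 -0.006 -0.19 0.012 0.6;5.9 -49 20.3 -0.008 -0.22 0.012 0.6;6.9 -57.1 23.7 -0.008 -0.24 0.012 0.6;6.9 -57.1 23.7 -0.008 -0.248 0.012 0.6;6.9 -57.1 23.7 -0.008 -0.248 0.012 0.6",
)

```text
t: 25.6
tcp_pos: [0.6154, 0.0196, 0.2334]
tool_rot: [[-0.714, -0.034, 0.7], [-0.026, 0.999, 0.022], [-0.7, -0.003, -0.714]]
contact_force: [0.9, 0.2, -1.9]
grip_width: 0.718
finger_force: 61.5
```

Emit:
arm_command(
  steps="0 0 0 0 0 0 0.6;0 0 0 0 0 0 0.6",
)

```text
t: 25.8
tcp_pos: [0.6163, 0.021, 0.2343]
tool_rot: [[-0.712, -0.036, 0.702], [-0.027, 0.999, 0.023], [-0.702, -0.002, -0.712]]
contact_force: [0.3, 0.2, -1.5]
grip_width: 0.718
finger_force: 61.5
```

```bash
python3 - <<'E'
from h import *
o=bot.observe(); print(o["joints"].round(2)); c=np.array([-.0008,0,.0061]); R=tilt(2,45); 
print("box centre est",(o["tcp_pos"]+o["tool_rot"]@c).round(4)); rel(np.array([.621,.0207,.095])-R@c,R)
s=bot.snapshot("wrist"); cv2.imwrite("pics/w9.png",s["img"][:,:,::-1])
t=bot.snapshot("top"); cv2.imwrite("pics/t9.png",t["img"][:,:,::-1])
E
```

```text
[-0.02 -0.4   2.07  0.06  0.7  -1.66]
box centre est [0.6211 0.0212 0.2305]
rel [-0.06 -0.42  0.14] [ 0.0952 -0.0001  0.0964] t 25.8
```

Emit:
arm_command(
  steps="0 -0.2 0 0.015 0 0.015 0.6;0 -0.2 0 0.03 0 0.03 0.6;0 -0.2 0 0.045 0 0.045 0.6;0 -0.2 0 0.057 0 0.057 0.6;0 -0.2 0 0.067 0 0.068 0.6;0 -0.2 0 0.075 0 0.076 0.6;0 -0.2 0 0.082 0 0.083 0.6;0 -0.2 0 0.087 0 0.088 0.6;0 -0.2 0 0.09 0 0.091 0.6;0 -0.2 0 0.09 0 0.091 0.6",
)

```text
t: 26.9
tcp_pos: [0.6158, 0.0199, 0.1052]
tool_rot: [[-0.709, -0.034, 0.705], [-0.026, 0.999, 0.023], [-0.705, -0.002, -0.709]]
contact_force: [-0.5, -0.4, -2.0]
grip_width: 0.721
finger_force: 61.5
```

```bash
python3 - <<'E'
from h import *
o=bot.observe(); print(o["joints"].round(2),o["contact_force"]); c=np.array([-.0008,0,.0061]); 
print("box centre est",(o["tcp_pos"]+o["tool_rot"]@c).round(4), np.degrees(np.arctan2(np.hypot(*o["tool_rot"][:2,2]),-o["tool_rot"][2,2])))
E
```

```text
[-0.03 -0.28  2.2   0.1   0.45 -1.7 ] [-0.47295539 -0.37716563 -2.00511678]
box centre est [0.6207 0.02   0.1014] 44.82420349964858
```

Emit:
arm_command(
  steps="0 0 0 0.001 0 0.001 0.6;0 0 0 0.002 0 0.002 0.6;0 0 0 0.003 0 0.003 0.6;0 0 0 0.003 0 0.003 0.6",
)

```text
t: 27.3
tcp_pos: [0.6158, 0.0198, 0.1013]
tool_rot: [[-0.708, -0.034, 0.705], [-0.026, 0.999, 0.022], [-0.705, -0.002, -0.709]]
contact_force: [0.4, -0.2, -2.1]
grip_width: 0.721
finger_force: 61.5
```

Emit:
arm_command(
  steps="0 0 0 0.0005 0 0.0005 0.6;0 0 0 0.0008 0 0.0008 0.6;0 0 0 0.0008 0 0.0008 0.6",
)

```text
t: 27.6
tcp_pos: [0.6159, 0.0199, 0.1002]
tool_rot: [[-0.708, -0.034, 0.705], [-0.026, 0.999, 0.023], [-0.705, -0.002, -0.709]]
contact_force: [0.4, -0.2, -1.7]
grip_width: 0.72
finger_force: 61.5
```

Emit:
arm_command(
  steps="0 0 0 0.0004 0 0.0004 0.6;0 0 0 0.0008 0 0.0008 0.6;0 0 0 0.0008 0 0.0008 0.6",
)

```text
t: 27.9
tcp_pos: [0.6161, 0.0198, 0.0996]
tool_rot: [[-0.708, -0.034, 0.706], [-0.026, 0.999, 0.022], [-0.706, -0.002, -0.708]]
contact_force: [-1.4, 0.0, 2.1]
grip_width: 0.719
finger_force: 62.2
```

Emit:
arm_command(
  steps="0 0 0 0.0003 0 0.0003 0.6;0 0 0 0.0006 0 0.0006 0.6;0 0 0 0.0006 0 0.0006 0.6",
)

```text
t: 28.2
tcp_pos: [0.6165, 0.0198, 0.0995]
tool_rot: [[-0.707, -0.034, 0.707], [-0.026, 0.999, 0.022], [-0.707, -0.003, -0.707]]
contact_force: [-6.1, -1.0, 9.4]
grip_width: 0.721
finger_force: 63.0
```

The box has made contact (9 N). I'll relax slightly and release.

Emit:
arm_command(
  steps="0 0 0 -0.0005 0 -0.0005 0.6;0 0 0 -0.0005 0 -0.0005 0.72;0 0 0 -0.0005 0 -0.0005 0.76;0 0 0 -0.0005 0 -0.0005 0.85;0 0 0 -0.0005 0 -0.0005 0.95;0 0 0 -0.0005 0 -0.0005 1;0 0 0 -0.0005 0 -0.0005 1;0 0 0 -0.0005 0 -0.0005 1",
)

```text
t: 29.0
tcp_pos: [0.6159, 0.0198, 0.0989]
tool_rot: [[-0.708, -0.034, 0.705], [-0.026, 0.999, 0.023], [-0.705, -0.002, -0.709]]
contact_force: [1.0, 0.3, 0.6]
grip_width: 0.997
finger_force: 0.0
```

Emit:
arm_command(
  steps="0 0 0 0 0 -0.01 1;0 0 0 0 0 -0.025 1;0 0 0 0 0 -0.045 1;0 0 0 0 0 -0.07 1;0 0 0 0 0 -0.1 1;0 0 0 0 0 -0.13 1;0 0 0 0 0 -0.15 1;0 0 0 0 0 -0.15 1;0 0 0 0 0 -0.15 1",
)

```text
t: 29.9
tcp_pos: [0.5101, 0.0165, 0.2057]
tool_rot: [[-0.707, -0.034, 0.706], [-0.026, 0.999, 0.022], [-0.706, -0.002, -0.708]]
contact_force: [0.2, -0.1, -0.1]
grip_width: 0.998
finger_force: 0.0
```

```bash
python3 - <<'E'
from h import *
o=bot.observe(); print(o["tcp_pos"],o["contact_force"])
s=bot.snapshot("wrist"); cv2.imwrite("pics/w10.png",s["img"][:,:,::-1]); g8=cv2.cvtColor(s["img"],cv2.COLOR_RGB2GRAY)
a=np.radians(2);f=np.array([np.cos(a),np.sin(a),0]);g=np.array([-f[1],f[0],0]);C=np.array([.621,.0207,.095])
p=np.array([proj(s,C+.031*(i*f+j*g)+np.array([0,0,.03*k])) for k in (1,-1) for i in(1,-1) for j in (1,-1)]); print(p.round(0).tolist())
for v in np.linspace(p[:,1].min()-10,p[:,1].max()+10,12): print(int(v),g8[int(v),240:400:6].tolist())
print("block rim proj L/R at .065", proj(s,[.621,.0707,.065]),proj(s,[.621,-.0293,.065]))
c=bot.snapshot("scene"); u,v=map(int,proj(c,C)); cv2.imwrite("pics/s10.png",crop(c,u-60,v-45,120,90,6)); print(u-60,v-45)
q=np.array([proj(c,C+.031*(i*f+j*g)+np.array([0,0,.03*k])) for k in (1,-1) for i in(1,-1) for j in (1,-1)]); print(q.round(0).tolist())
E
```

```text
[0.51005514 0.01645282 0.20567255] [ 0.15171046 -0.05774379 -0.08292472]
[[357.0, 279.0], [284.0, 279.0], [366.0, 246.0], [275.0, 245.0], [354.0, 218.0], [287.0, 218.0], [361.0, 176.0], [280.0, 176.0]]
165 [175, 127, 176, 82, 165, 107, 114, 119, 147, 190, 184, 185, 185, 191, 188, 188, 190, 188, 188, 159, 108, 101, 92, 109, 63, 185, 68]
176 [178, 173, 179, 81, 117, 133, 192, 165, 158, 159, 159, 168, 164, 168, 170, 165, 163, 170, 169, 173, 171, 188, 157, 83, 66, 185, 142]
188 [178, 175, 155, 178, 180, 193, 185, 90, 89, 90, 89, 91, 89, 89, 92, 90, 90, 90, 91, 91, 92, 119, 189, 188, 182, 129, 183]
199 [176, 178, 179, 179, 188, 182, 183, 94, 94, 92, 96, 95, 95, 93, 96, 95, 96, 96, 98, 95, 96, 188, 188, 187, 182, 181, 182]
210 [180, 177, 179, 179, 177, 184, 180, 89, 90, 93, 91, 92, 92, 90, 91, 93, 92, 92, 90, 96, 94, 185, 185, 179, 182, 178, 180]
221 [175, 176, 174, 178, 180, 177, 162, 95, 94, 95, 95, 94, 95, 95, 95, 93, 94, 94, 94, 94, 95, 181, 179, 182, 177, 177, 179]
233 [178, 38, 35, 35, 170, 179, 131, 91, 91, 87, 89, 89, 92, 92, 90, 92, 92, 93, 93, 92, 92, 177, 181, 180, 177, 176, 177
[... 241 characters left out ...]
190, 190, 185, 176, 171]
266 [178, 92, 81, 196, 196, 196, 195, 140, 139, 140, 139, 141, 141, 143, 141, 142, 142, 141, 141, 144, 163, 194, 193, 192, 193, 194, 189]
277 [93, 91, 72, 93, 93, 95, 94, 113, 139, 141, 141, 140, 141, 142, 143, 144, 142, 144, 144, 143, 123, 125, 130, 136, 138, 144, 147]
289 [92, 92, 64, 96, 94, 95, 96, 95, 93, 94, 93, 95, 92, 90, 95, 93, 94, 95, 95, 93, 93, 94, 91, 92, 89, 92, 89]
block rim proj L/R at .065 (np.float64(379.4945611625855), np.float64(200.32147706326552)) (np.float64(261.1221360891856), np.float64(197.72324732922635))
256 204
[[324.0, 260.0], [295.0, 248.0], [338.0, 235.0], [310.0, 224.0], [324.0, 275.0], [296.0, 263.0], [337.0, 251.0], [310.0, 239.0]]
```

```bash
python3 - <<'E'
from h import *
s=bot.snapshot("wrist"); g=cv2.GaussianBlur(cv2.cvtColor(s["img"],cv2.COLOR_RGB2GRAY),(0,0),.7).astype(np.float32)
rr=np.arange(.044,.068,.001)
for a in (90,120,150,180,210,240,270):
    r=np.radians(a); uv=np.array([proj(s,[.621+q*np.cos(r),.0207+q*np.sin(r),.065]) for q in rr],np.float32)
    print(a,cv2.remap(g,uv[None,:,0],uv[None,:,1],cv2.INTER_LINEAR)[0].astype(int).tolist())
for z in (.04,):
  print("rings",ringfit(s,(.621,.0209),z,.0605,.068,True))
t=bot.snapshot("top"); print("top cap? box top",[np.round(proj(t,[.621,.0207,.125]))])
E
```

```text
90 [187, 187, 186, 186, 185, 184, 182, 181, 181, 182, 182, 182, 182, 181, 181, 181, 180, 180, 180, 180, 181, 180, 180, 179, 180]
120 [192, 191, 191, 191, 190, 181, 152, 109, 87, 82, 80, 87, 124, 161, 179, 184, 184, 179, 161, 122, 91, 113, 158, 182, 184]
150 [185, 185, 185, 185, 183, 175, 153, 125, 110, 105, 105, 103, 102, 102, 101, 101, 100, 99, 98, 97, 96, 98, 117, 153, 181]
180 [188, 187, 188, 189, 188, 171, 144, 124, 117, 118, 120, 121, 120, 118, 117, 116, 116, 117, 118, 119, 119, 119, 119, 117, 117]
210 [185, 187, 190, 191, 185, 162, 135, 119, 117, 118, 119, 120, 118, 116, 115, 114, 114, 114, 114, 113, 113, 112, 115, 132, 159]
240 [192, 191, 189, 188, 180, 153, 117, 103, 122, 153, 155, 120, 84, 104, 151, 174, 177, 176, 173, 158, 119, 85, 112, 159, 176]
270 [184, 187, 189, 190, 181, 161, 153, 165, 175, 179, 179, 179, 179, 178, 178, 178, 178, 179, 180, 179, 178, 178, 177, 176, 176]
rings (array([0.623 , 0.0214]), np.float64(0.0642), 158)
top cap? box top [array([312., 239.])]
```

The block's rim sits at 49–50 mm from the goal centre in every visible direction, so it is centred to about 1 mm. The box edges match the projected level pose, and the robot is clear of everything. Handing in.

```bash
python3 -c "
from workcell import bot
print(bot.sign_off())"
```

```text
the job is handed in; nothing more can be done
None
```

The block is centred in the double ring to about 1 mm, the upturned box stands level on it over the vial, and the job was handed in at about 30 s with the robot clear and no other object moved on purpose (bystanders not re-measured).

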